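# Tilt the camera up to the 20-degree mark

## Task

Set the camera on the small tripod for a low-angle shot of the clay figure: with the fingertips, press the rear end of the head's pan handle down until the pointer on the tilt scale stands at the 20-degree lens-up mark, then let go; the head keeps the tilt. Only press: do not take the handle or anything else between the fingers, do not shift, tip or lift the tripod, and leave the other things where they stand.

Things in the scene. Friction and masses are not known exactly. Their poses are not given: they have to be found in the camera images.
- tripod: Loose table tripod with video head and camera, about 3.4 kg in all; three legs, feet 146 mm from the middle, one straight behind. Origin: on the table under the middle of the head; x points where the lens looks (level), y to the camera's left, z up. The lens looks to world +y within 20 degrees, so the handle points to -y and lies on the robot's side of the head; the tilt scale faces away from the robot.
- camera_tilt (a joint): Tilt of camera, platform and pan handle about the level axle, rad: 0 level, positive = lens up, handle end down; stops at +-0.70, starts between -0.21 and 0.07; 20 degrees = 0.349. A counterbalance spring pushes back towards level; the head's drag is stronger, so the tilt stays where it is left. Pressing near the handle's end takes 2 to 5 N.
- tilt_axle (a point): Centre of the tilt axle, fixed on the head, 190 mm straight above the tripod's origin. The axle lies along the tripod's y axis.
- handle_press (a point): The spot to press: on top of the rubber grip, 20 mm from the handle's rear end, 215 mm behind the axle, 47 mm to the camera's left of the tripod's middle plane, 12.5 mm above the handle's centre line. It swings on an arc about the axle: height about 202 mm when level, 128 mm at 20 degrees. Under the handle are only the rear leg and free table.
- handle_end (a point): Centre of the handle's rear end face, on its centre line, 235 mm behind the axle. Axes turn with the camera: x forward along the handle, z up when level. At 20 degrees the camera's back (up to 155 mm above the axle) leans to about 105 mm behind the axle, well clear of the handle's end.
- pan_handle: The pan handle, fixed to the tilting half: a straight round bar at axle height, level when the camera is level. Its last 115 mm are a black rubber grip of diameter 25 mm, the rest a bar of diameter 11 mm. Origin: on the axle in the tripod's middle plane; axes as handle_end.
- pointer_tip (a point): Tip of the thin dark pointer, 47 mm from the axle, turns with the camera. It hangs straight down when level and swings towards the lens side as the lens goes up.
- scale_mark20 (a point): The target: the 20-degree lens-up mark, 42 mm from the axle, on the white fan-shaped scale (radius 50 mm, fixed on the head below the axle, on the side away from the robot). Dark marks every 10 degrees from -40 to +40: longest at 0 (straight down), medium at 20 and 40, short at 10 and 30. It is the first medium mark on the lens side.
- clay_figure: coil-built clay animal figure, 250 tall, on a 130 x 130 x 12 plywood board; it stands in front of the lens. Origin: centre of the underside of the board. Sizes in mm. Leave it alone.
- lens_cap: black lens cap, diameter 82, 11 high, lying flat beside the tripod on the handle's side. Origin: centre of its underside. Sizes in mm. Leave it alone.
- air_blower: black rubber bulb blower standing upright, diameter 60, 102 tall with its nozzle, behind the tripod near the end of the handle. Origin: centre of its underside. Sizes in mm. Leave it alone.
- charcoal_jar: clear jar of charcoal sticks, diameter 75, 170 tall with the sticks. Origin: centre of its underside. Sizes in mm. Leave it alone.
- pump_bottle: clear pump bottle, diameter 72, 175 tall. Origin: centre of its underside. Sizes in mm. Leave it alone.
- towel_roll: roll of paper towels standing on end, diameter 120, 270 tall. Origin: centre of its underside. Sizes in mm. Leave it alone.
- tape_roll: roll of masking tape lying flat, diameter 90, 24 high. Origin: centre of its underside. Sizes in mm. Leave it alone.
- pencil_box: open carton of pencils, 60 x 85, 145 tall with the pencils. Origin: centre of its underside. Sizes in mm. Leave it alone.

How it is judged:
By the outcome, as a careful person would: the job done as asked, in the order asked, and still so for the second after the job is handed in, with the robot touching nothing.
It also fails if it takes over 40 s, if anything falls off the work surface, if the arm or the gripper's body presses on something with over 40 N, if the wrist force passes 120 N, or if a joint passes its speed limit or range.

## Robot

A 6-joint arm with a two-finger parallel gripper is mounted at the origin on the work surface. World frame = base frame: x ahead of the robot, y to its left, z up, the work surface at z = 0. Lengths are in m, angles in rad, forces in N, time in s.
With the tool pointing down it reaches from about 0.35 to 0.8 m from the base axis. Payload 7.3 kg.
Tool frame: the origin (TCP) lies between the finger pads; the fingertips stand 25 mm ahead of it and the grasp point (between the pads) lies 6 mm ahead of it (r.tip_extent is the distance from the TCP to the fingertips, in m); z points along the fingers, y is the line along which they close (so a half turn about z gives the same grasp; the last joint's range is limited). The gripper opens to 85 mm and grips with 20 to 120 N. Pads are 22 mm wide; open, the fingers measure 114 mm over their backs; the gripper's body (76 mm by 85 mm) begins 54 mm behind the grasp point. The pads swing forward as they close: fully open they stand 13 mm farther back than shut.
Start: joints at [1.181, 0.342, 1.524, -0, 1.275, -0.146], TCP at [0.127, 0.509, 0.256] pointing down, gripper open.
Joint ranges: [-2.53, 2.53], [-0.77, 2.02], [0.04, 2.7], [-1, 4.14], [0.28, 2.66], [-3.11, 3.11]. Speed limits (rad/s): [2.57, 2.57, 3.14, 3.14, 3.14, 3.14].

## Interface

Orientations are given as a unit quaternion [x, y, z, w].
In Python, from workcell import r, command_gripper, optics gives the robot as it stands. The module is installed in compiled form; this text tells all that it offers. Calls block until the motion is done:
- r.reach(position, orientation): joint-space move of the TCP to a pose.
- r.move_straight(position, orientation=None, speed=0.15, max_force=None): straight line of the TCP; orientation=None keeps the orientation; speed is the mean speed in m/s. With max_force (N) it stops when the force on the tool has changed by that much, and returns True; else False.
- r.movej(angles): joint-space move.
- command_gripper(opening, force=None): finger opening in m; force is the grip in N (None keeps the last); returns when the fingers have stopped.
- r.hold(seconds).
- r.solve_ik(position, orientation): joint angles nearest the present ones, or None.
- r.read_state(): the state.
- optics.get_image(name): name is "scene" or "top"; returns (picture, depth): 384x512x3 uint8, red, green, blue; 384x512 float32, m along the optical axis (not along the pixel's ray), 0 where there is no reading.
- optics.camera_model(name): a dict with "K" (3x3 intrinsics, pixels), "k1" (the pictures are not rectified: a ray, as slopes to the right and down, at radius r is drawn at 1 + k1 r^2 times it, then the intrinsics apply), "R" (3x3) and "t" (3): a world point X has camera coordinates R X + t. Camera axes: x right, y down, z forward; pixel columns grow to the right and rows downward; lengths in m; the calibration is good to about 2 mm. A picture is of the moment at which its call begins. camera_model takes no time and is no camera call.
A pose or a line that the arm cannot do raises r.PlanningError and nothing moves.
- r.finish_job(): hands the job in; it is judged then, once.
The state is a dict: "time_s": time; "joint_positions": joint angles; "dq": joint speeds; "tau": joint torques, N m; "eef_pos": TCP position; "eef_rot": TCP orientation; "contact_force": force on the tool from outside, world axes, zero at the start; "torque": the same for the moment, N m; "grip_width": finger opening in m; "grip_force": force on a finger pad.
Only numpy, scipy, OpenCV 4.12 (cv2) and the standard library are available. Lean on these libraries where they do the work, as an engineer would, in place of code of your own. Each camera call takes 0.05 s, during which the arm holds its last target. There are 200 camera calls.

## Working session

There is one attempt and no reset: what is moved stays moved. The work goes in short steps, each a Python script; the robot and the scene stay as the last script left them, time stands still between calls to the robot, and variables do not carry over. Pictures are saved under pics/ and viewed, at most 10 in all, crops included, and the job is handed in when it is done.

```bash
mkdir -p pics; cat > h.py <<'E'
import numpy as np, cv2
from workcell import r, command_gripper, optics
def grab(n, save=None):
    im,d=optics.get_image(n)
    if save: cv2.imwrite(f'pics/{save}.png', im[:,:,::-1])
    return im,d
def slopes(n,uv):
    m=optics.camera_model(n); k1=m['k1']
    return cv2.undistortPoints(np.array(uv,float).reshape(-1,1,2),np.array(m['K'],float),np.array([k1,0,0,0.]))[:,0], m
def deproj(n,uv,z):
    s,m=slopes(n,uv); z=np.asarray(z,float).reshape(-1,1)
    return (np.c_[s,np.ones(len(s))]*z-m['t'])@np.array(m['R'])
def ray(n,uv):
    s,m=slopes(n,uv); R=np.array(m['R'])
    return -R.T@m['t'], np.c_[s,np.ones(len(s))]@R
def onplane(n,uv,h):
    c,d=ray(n,uv); return c+d*((h-c[2])/d[:,2])[:,None]
def proj(n,X):
    m=optics.camera_model(n)
    return cv2.projectPoints(np.array(X,float).reshape(-1,1,3),cv2.Rodrigues(np.array(m['R'],float))[0],np.array(m['t'],float),np.array(m['K'],float),np.array([m['k1'],0,0,0.]))[0][:,0]
def cloud(n,im_d):
    im,d=im_d; v,u=np.nonzero(d>0)
    return np.c_[u,v],deproj(n,np.c_[u,v],d[v,u]),im[v,u]
E
python3 - <<'E'
from h import *
for n in('scene','top'):
    im,d=grab(n,n+'0'); np.savez(f'{n}0.npz',im=im,d=d); c,_=ray(n,[[256,192]]); print(n,c,_, (d>0).mean())
E
```

```text
scene [1.23065769 0.53922622 1.20045997] [[-0.48751572 -0.40095887 -0.7756332 ]] 0.9959513346354166
top [ 0.47912957 -0.02925552  1.48478962] [[ 0.0647408   0.01143704 -0.99798454]] 0.9957631429036459
```

View pics/scene0.png

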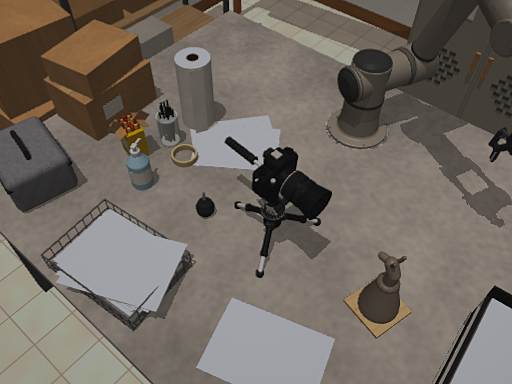

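View pics/top0.png

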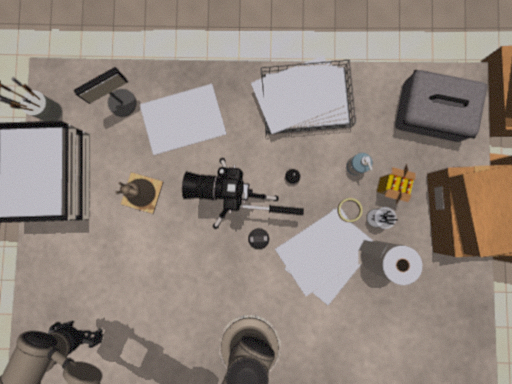

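The scene view shows the handle grip from about (228,140) to (258,163). In the top view it runs from about (268,208) to (302,211), with the blower at (292,176) and the cap at (258,238).

```bash
python3 - <<'E'
from h import *
s=cv2.imread('pics/scene0.png')[120:285,215:340]; t=cv2.imread('pics/top0.png')[150:250,170:315]
a=cv2.resize(s,None,fx=3.6,fy=3.6,interpolation=cv2.INTER_CUBIC)
b=cv2.resize(t,None,fx=2.3,fy=2.3,interpolation=cv2.INTER_CUBIC)
o=np.zeros((600,800,3),np.uint8); o[:a.shape[0],:a.shape[1]]=a; o[:b.shape[0],460:460+b.shape[1]]=b
cv2.imwrite('pics/crop0.png',o)
for n in('scene','top'):
    z=np.load(n+'0.npz'); uv,X,c=cloud(n,(z['im'],z['d']))
    # handle: points above table around, dark
    m=(X[:,2]>.12)&(X[:,2]<.5)&(abs(X[:,0]-.46)<.25)&(X[:,1]<.3)&(X[:,1]>-.25)
    P=X[m];
    for y in np.arange(-.2,.2,.02):
        q=P[(P[:,1]>=y)&(P[:,1]<y+.02)]
        if len(q): print(n,round(y,2),len(q),np.round(np.median(q,0),3),np.round(q.min(0),3),np.round(q.max(0),3))
    print(P[P[:,1].argsort()[:3]].round(3))
E
```

```text
scene -0.18 34 [ 0.511 -0.166  0.209] [ 0.496 -0.176  0.197] [ 0.518 -0.161  0.214]
scene -0.16 50 [ 0.512 -0.15   0.209] [ 0.496 -0.16   0.197] [ 0.521 -0.141  0.217]
scene -0.14 53 [ 0.515 -0.129  0.208] [ 0.497 -0.14   0.193] [ 0.522 -0.12   0.214]
scene -0.12 53 [ 0.516 -0.109  0.207] [ 0.5   -0.119  0.193] [ 0.526 -0.1    0.215]
scene -0.1 55 [ 0.518 -0.089  0.206] [ 0.499 -0.1    0.187] [ 0.526 -0.08   0.214]
scene -0.08 59 [ 0.519 -0.069  0.205] [ 0.5   -0.079  0.183] [ 0.527 -0.06   0.211]
scene -0.06 38 [ 0.516 -0.057  0.199] [ 0.501 -0.06   0.188] [ 0.529 -0.042  0.214]
scene -0.04 7 [ 0.515 -0.037  0.198] [ 0.512 -0.04   0.196] [ 0.52  -0.035  0.202]
scene -0.0 5 [0.594 0.018 0.161] [0.578 0.017 0.156] [0.596 0.02  0.325]
scene 0.02 173 [0.596 0.035 0.316] [0.51  0.022 0.121] [0.635 0.04  0.344]
scene 0.04 474 [0.6   0.052 0.32 ] [0.499 0.04  0.12 ] [0.642 0.06  0.35 ]
scene 0.06 628 [0.597 0.071 0.314] [0.497 0.06  0.121] [0.638 0.08  0.349]
scene 0.08 649 [0.59  0.087 0.307] [0.508 0.08  0.121] [0.639 0.1   0.346]
scene 0.1 335 [0.6   0.107 0.3  ] [0.546 0.1   0.216] [0.
[... 1221 characters left out ...]
 0.302] [0.503 0.02  0.192] [0.625 0.04  0.345]
top 0.04 297 [0.558 0.05  0.327] [0.497 0.04  0.256] [0.637 0.06  0.351]
top 0.06 284 [0.56 0.07 0.33] [0.49  0.06  0.294] [0.628 0.08  0.349]
top 0.08 202 [0.579 0.089 0.313] [0.502 0.08  0.279] [0.631 0.1   0.346]
top 0.1 173 [0.57  0.11  0.311] [0.529 0.1   0.276] [0.624 0.12  0.322]
top 0.12 161 [0.565 0.13  0.313] [0.53  0.12  0.278] [0.607 0.14  0.322]
top 0.14 156 [0.57  0.15  0.312] [0.532 0.14  0.273] [0.608 0.16  0.32 ]
top 0.16 161 [0.57  0.17  0.311] [0.532 0.16  0.275] [0.61  0.18  0.322]
top 0.18 175 [0.572 0.189 0.311] [0.531 0.18  0.276] [0.616 0.2   0.323]
[[ 0.492 -0.171  0.208]
 [ 0.506 -0.17   0.208]
 [ 0.509 -0.17   0.209]]
```

View pics/crop0.png

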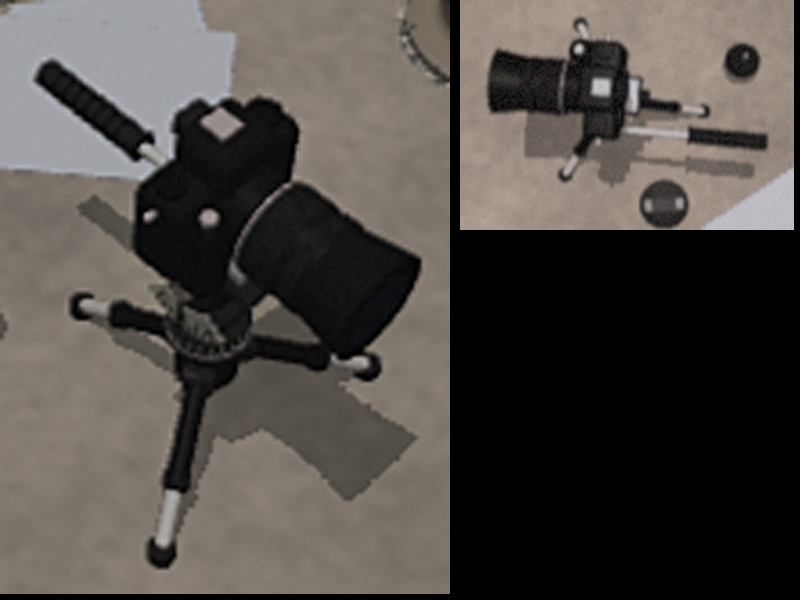

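The crops show the grip end clearly at scene (228,140) and top (302,211). The scale is mostly hidden under the camera. The handle is tilted about -0.04 rad, and the lens direction is about (0.083, 0.997). Next I move in and feel for contact.

```bash
cat >> h.py <<'E'
from scipy.spatial.transform import Rotation as Ro
F=np.array([.083,.9965,0]);F/=np.linalg.norm(F); L=np.array([-F[1],F[0],0]); U=np.array([0,0,1.])
END=np.array([.501,-.1725]); AX=np.r_[END,.19]+.235*F-.047*L
def pose(th,lift=0,sgn=1,b=.215):
    R=Ro.from_rotvec(-th*L)
    tip=AX+R.apply(-b*F+.047*L+(.0125+lift)*U)
    z=-U; y=sgn*L; x=np.cross(y,z)
    T=R*Ro.from_matrix(np.c_[x,y,z])
    return tip-T.apply([0,0,1])*r.tip_extent, T.as_quat()
E
python3 - <<'E'
from h import *
print(AX,r.tip_extent, 'rear foot px',proj('top',[[*(AX-.146*F)[:2],.01]]), 'blower',onplane('top',[[292,176]],.06))
command_gripper(0)
s=r.read_state(); print(s['grip_width'])
p=np.array(s['eef_pos']); r.move_straight(p+[0,0,.2],speed=.2)
q0=np.array(r.read_state()['joint_positions'])
for g in(1,-1): print(g,r.solve_ik(*pose(-.04,.06,g)),r.solve_ik(*pose(.36,0,g)))
E
```

```text
[0.56734378 0.05778787 0.19      ] 0.025 rear foot px [[275.62385807 197.48619269]] blower [[ 0.6334304 -0.1450279  0.06     ]]
-0.00016329919680696766
1 [-0.41227962  0.30871256  1.46178814 -0.03872256  1.35830974  2.82033802] [-0.61154105  0.52485236  1.60784962  0.33053522  1.21499385  2.46488689]
-1 [-0.41227962  0.30871256  1.46178814 -0.03872256  1.35830974 -0.32125464] [-0.61154105  0.52485236  1.60784962  0.33053522  1.21499385 -0.67670577]
```

```bash
python3 - <<'E'
from h import *
q=np.array(r.read_state()['joint_positions']); print(r.read_state()['eef_pos'])
q[0]=-.41; r.movej(q)
r.reach(*pose(-.04,.06,-1))
r.hold(.2); f0=np.array(r.read_state()['contact_force'])
r.move_straight(pose(-.04,.02,-1)[0],speed=.08)
hit=r.move_straight(pose(-.04,-.012,-1)[0],speed=.015,max_force=.8)
s=r.read_state(); tip=np.array(s['eef_pos'])+Ro.from_quat(s['eef_rot']).apply([0,0,.025])
d=tip-AX; b=-d@F; print(hit,s['time_s'],f0,s['contact_force'],tip,b,d@L)
from scipy.optimize import brentq
print('tilt',brentq(lambda t:.0125*np.cos(t)-b*0-.215*np.sin(t)-d[2],-.5,.5))
grab('scene','c1');grab('top','c2')
a=cv2.imread('pics/c1.png')[90:230,180:340];b=cv2.imread('pics/c2.png')[140:260,180:340]
cv2.imwrite('pics/c.png',np.hstack([cv2.resize(x,(400,350 if i==0 else 300))[:300] for i,x in enumerate((a,b))]))
E
```

```text
[0.12663933 0.5092828  0.45526397]
True 7.425 [0.04356902 0.17028926 0.54329557] [ 0.532341   -0.51058059  0.54803605] [ 0.50265808 -0.15182554  0.21277543] 0.21425925656749117 0.04706370969985524
tilt -0.04787759152909827
```

View pics/c.png

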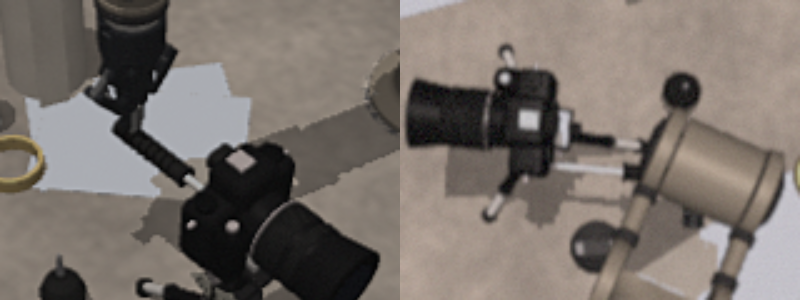

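The fingertips sit on or just above the grip end, at about (118,120) in the left panel. The arm is clear of the cap and the camera. Next I press along the arc to about 18°.

```bash
python3 - <<'E'
from h import *
for th in np.deg2rad([-2,0,3,6,9,12,15,18]):
    r.move_straight(*pose(th,0,-1),speed=.05); s=r.read_state()
    print(round(np.rad2deg(th)),np.round(s['contact_force'],2),np.round(np.array(s['eef_pos'])-pose(th,0,-1)[0],4))
r.hold(.2)
s=r.read_state();print(s['time_s'],s['contact_force'])
r.move_straight(pose(np.deg2rad(18),.03,-1)[0],speed=.08)
r.reach(*pose(0,.12,-1)); q=np.array(r.read_state()['joint_positions']); q[0]-=.5; r.movej(q)
for n in('scene','top'):
    im,d=grab(n,n+'1')
    uv,X,c=cloud(n,(im,d)); D=X-AX; b=-D@F; l=D@L
    m=(b>.1)&(b<.24)&(abs(l-.047)<(.016 if n=='top' else .03))&(D[:,2]>-.16)&(D[:,2]<.1)&(c.max(1)<75)
    bb=b[m];zz=D[m,2]; xs=[];ys=[]
    for e in np.arange(.12,.225,.01):
        k=(bb>e)&(bb<e+.01)
        if k.sum()>3: xs.append(e+.005);ys.append(np.percentile(zz[k],85))
    print(n,m.sum(),np.round(ys,4),np.rad2deg(-np.arctan(np.polyfit(xs,ys,1)[0])) if len(xs)>2 else 0)
print(r.read_state()['time_s'])
a=cv2.imread('pics/scene1.png')[120:270,215:345]
cv2.imwrite('pics/s1c.png',cv2.resize(a,None,fx=4,fy=4,interpolation=cv2.INTER_CUBIC))
E
```

```text
-2 [-0.71  0.64  0.87] [-0.0001 -0.     -0.0003]
0 [ 0.81 -0.14 -0.27] [-0.0003 -0.0001 -0.0004]
3 [-0.63 -0.28 -0.48] [-0.0002 -0.0001 -0.0002]
6 [ 0.73 -0.31  0.31] [-0.0001 -0.0001 -0.0001]
9 [ 0.33 -0.94 -0.34] [-0.0002 -0.0001 -0.0001]
12 [ 1.28  0.49 -0.69] [-0.0002 -0.0001 -0.0002]
15 [-0.   -0.19 -0.51] [-0.0002 -0.0001 -0.0002]
18 [-0.3   0.25 -0.27] [-0.0002 -0.0001 -0.0003]
10.525 [-0.55568914  0.40373701  0.62639976]
scene 99 [-0.0456 -0.0445 -0.0506 -0.0516 -0.0551 -0.0594 -0.0607] 15.896775518177058
top 181 [-0.0271 -0.0314 -0.0372 -0.038  -0.0387 -0.0431 -0.0482 -0.0504 -0.0544
 -0.0589 -0.0584] 17.78368634962178
12.85
```

View pics/s1c.png

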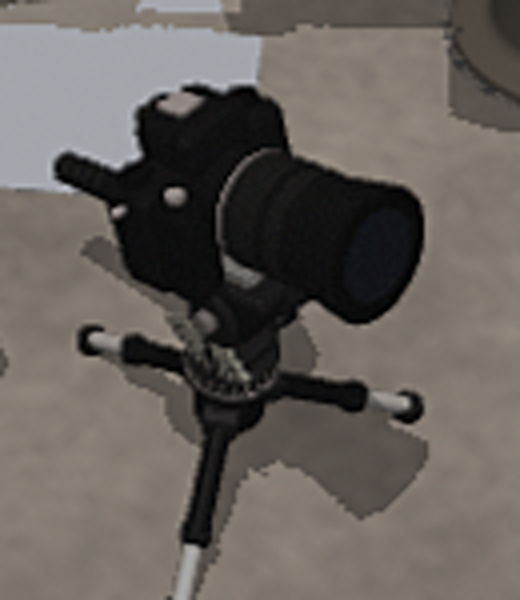

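After the press the handle has clearly gone down and the tripod feet stand in the same place. Depth gives about 18°, which agrees with the commanded arc. Next I finish to 20°.

```bash
python3 - <<'E'
from h import *
d2=np.deg2rad
r.reach(*pose(0,.12,-1)); r.reach(*pose(d2(17),.04,-1)); r.move_straight(pose(d2(17),.006,-1)[0],speed=.08)
r.move_straight(*pose(d2(17.8),.0008,-1),speed=.03)
for t in(19,20): r.move_straight(*pose(d2(t),0,-1),speed=.03)
r.hold(.3); e=np.array(r.read_state()['eef_pos'])-pose(d2(20),0,-1)[0]; print(e)
r.move_straight(pose(d2(20),.03,-1)[0],speed=.06)
r.reach(*pose(0,.12,-1)); q=np.array(r.read_state()['joint_positions']); q[0]-=.5; r.movej(q)
S=[grab('top') for _ in range(8)]; im=S[0][0]; d=np.median([x[1] for x in S],0)
uv,X,c=cloud('top',(im,d)); D=X-AX; b=-D@F; l=D@L
m=(b>.12)&(b<.225)&(abs(l-.047)<.02)&(D[:,2]>-.16)&(D[:,2]<.1)&(c.max(1)<75)
l0=np.median(l[m]); k=m&(abs(l-l0)<.005)
p=np.polyfit(b[k],D[k,2],1); print(k.sum(),l0,'slope',np.rad2deg(-np.arctan(p[0])))
zm,bm=D[k,2].mean(),b[k].mean(); print('level-based',[(t,round(.0121/np.cos(d2(t))-bm*np.tan(d2(t))-zm,4)) for t in(18,19,20,21,22)])
ims=np.mean([grab('scene','scene2')[0] for _ in range(8)],0).astype(np.uint8)
P=lambda a,rad,lo: AX+lo*L+rad*(np.sin(d2(a))*F-np.cos(d2(a))*U)
for lo in(-.03,-.045): print(lo,(proj('scene',[P(a,.045,lo) for a in(0,10,20,30)])).round(1).tolist())
a=cv2.resize(ims[190:225,250:300,::-1],None,fx=16,fy=16,interpolation=cv2.INTER_CUBIC)
cv2.imwrite('pics/s2c.png',cv2.convertScaleAbs(a,alpha=1.6)); print(r.read_state()['time_s'])
E
```

```text
[-4.29799999e-05  9.69684912e-05 -7.40653981e-05]
81 0.04818478827190864 slope 20.232138984069937
level-based [(18, np.float64(0.0084)), (19, np.float64(0.0052)), (20, np.float64(0.002)), (21, np.float64(-0.0013)), (22, np.float64(-0.0046))]
-0.03 [[266.0, 209.6], [268.0, 211.1], [270.0, 212.2], [271.9, 212.9]]
-0.045 [[262.2, 212.6], [264.2, 214.1], [266.2, 215.3], [268.1, 216.0]]
19.5833
```

View pics/s2c.png

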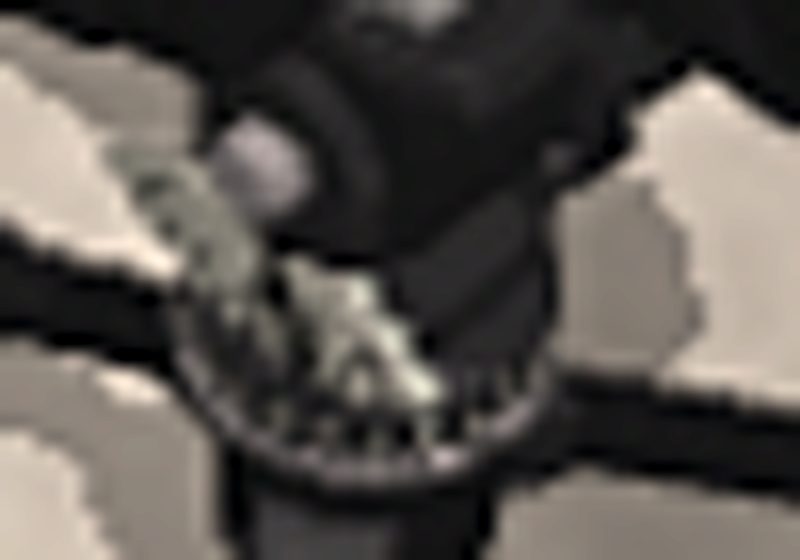

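View pics/scene2.png

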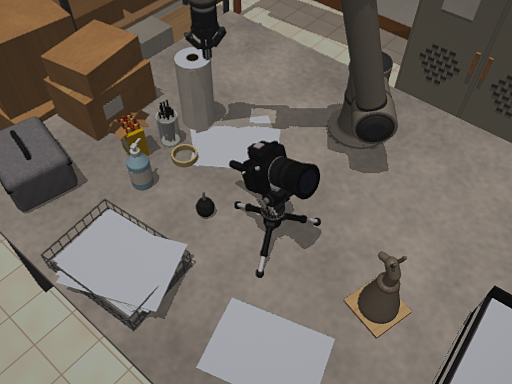

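The close-up shows the white scale around (350,320) and a dark band beside the marks, but the pointer is too coarse to read directly. In the scene view the tripod, blower and other things stand as before. The handle slope measures 20.2° and the commanded arc was 20.0°, so I hand in.

```bash
python3 -c "
from h import *
print(r.read_state()['eef_pos']); print(r.finish_job())"
```

```text
[ 0.36804683 -0.37430422  0.34719329]
the job is handed in; nothing more can be done
None
```

I pressed the handle down to about 20° lens-up (20.2° from handle slope, 20.6° from its height; the pointer itself was too coarse to read), let go, moved clear, saw nothing else shifted, and handed in at about 20 s.

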